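# Unstack the sample set onto its bench stations

## Task

Take the stack on the lab bench apart and set each thing at its own station: the small capped jar in the middle of the balance's round pan, the round culture dish in the middle of the light pad, the square aluminium tube block flat in the heater's square well and squared up with it, and the long slide box flat on the floor of the steel tray. Keep all four upright throughout, let go of each, and leave the bottle and the tube rack where they stand.

Things in the scene. Friction and masses are not known exactly. Their poses are not given: they have to be found in the camera images.
- jar: small capped glass sample jar, upright cylinder 34 mm across and 46 mm high with a white screw cap, on top of the stack (standing on the dish), about 50 g. Origin: centre of its underside; z up along its axis.
- dish: closed round culture dish with a tan face, 52 mm across (lower half 50 mm) and 18 mm high, flat lid; second in the stack, under the jar, on the tube block, about 30 g. Origin: centre of its underside; z up.
- tube_block: solid aluminium tube block, 58 x 58 mm square and 30 mm high, with dark tube holes in its flat top; third in the stack, under the dish, on the slide box; about 250 g. Origin: centre of its underside; x and y square to its sides, z up.
- slide_box: closed grey oblong slide box, 124 mm long (its x) by 64 mm wide (its y) by 34 mm high, the bottom of the stack, standing on the bench (z = 0); about 160 g. Origin: centre of its underside; z up.
- balance: compact white balance, fixed, body 128 x 108 mm, with a flat round steel pan 84 mm across whose top is 32 mm above the bench. Origin: on the bench, under the centre of the pan; z up. The display lies toward its -x, 60 mm from the pan centre.
- heater: white block heater, fixed, body 130 x 114 mm, 50 mm high, with a square well 74 x 74 mm inside on top: its aluminium floor is 50 mm above the bench and a black rim 6 mm wide stands 6 mm above that floor. Origin: on the bench, under the centre of the well; x and y along the well's sides, z up.
- light_pad: flat light pad, fixed, 112 x 112 mm grey frame with a bright white face 94 mm square, top 14 mm above the bench. Origin: on the bench, under its centre; x and y along its sides, z up.
- tray: shallow open steel tray, fixed, 160 mm long (its x) by 100 mm wide (its y) outside, walls 3 mm thick and 13 mm high from the bench, inside 154 x 94 mm, floor 3 mm above the bench. Origin: on the bench, under its centre; z up.
- bottle: bystander: glass bottle with an orange cap, 70 mm across, about 150 mm high, loose, to the left of the work. Origin: centre of its underside.
- tube_rack: bystander: blue rack with white-capped tubes, 70 mm (x) by 150 mm (y), 94 mm high over the caps, loose, to the right of the work. Origin: centre of its underside.
There are look-alikes about, which are no part of the job. There is more than one size of the dish; the job needs the largest.

How it is judged:
At the end, for the whole second after the job is handed in: Jar and dish within 15 mm of the centres of balance pan and light pad; block on the well floor, within 15 mm and 0.22 rad (any quarter turn); slide box on the tray floor, within 23 mm; each within 4 mm of resting height, tilt under 0.1 rad, released, at rest (horizontal distance between jar and balance below 0.015 m and z of jar in the frame of balance between 0.028 and 0.036 m and angle between each of jar, dish, tube_block, slide_box's own z axis and vertical below 0.1 rad and linear speed of each of jar, dish, tube_block, slide_box below 0.02 m/s and angular speed of each of jar, dish, tube_block, slide_box below 0.2 rad/s and horizontal distance between dish and light_pad below 0.015 m and z of dish in the frame of light_pad between 0.01 and 0.018 m and horizontal distance between tube_block and heater below 0.015 m and z of tube_block in the frame of heater between 0.046 and 0.054 m and horizontal distance between slide_box and tray below 0.023 m and z of slide_box in the frame of tray between -0.001 and 0.007 m and (angle between the x axis of tube_block and the x axis of heater, either way round below 0.22 rad or angle between the x axis of tube_block and the y axis of heater, either way round below 0.22 rad)); the robot touches nothing.
It fails at once if one of the four stacked things is tipped by more than 0.6 rad (angle between any of jar, dish, tube_block, slide_box's own z axis and vertical above 0.6 rad).
It fails at once if the bottle or the tube rack is shifted by more than 20 mm or tipped (distance of any of bottle, tube_rack from where it was at the start of the episode above 0.02 m or angle between any of bottle, tube_rack's own z axis and vertical above 0.3 rad).
It also fails if it takes over 128 s, if anything falls off the work surface, if the arm or the gripper's body presses on something with over 40 N, if the wrist force passes 120 N, or if a joint passes its speed limit or range.

## Robot

A 6-joint arm with a two-finger parallel gripper is mounted at the origin on the work surface. World frame = base frame: x ahead of the robot, y to its left, z up, the work surface at z = 0. Lengths are in m, angles in rad, forces in N, time in s.
With the tool pointing down it reaches from about 0.35 to 0.775 m from the base axis. Payload 7.3 kg.
Tool frame: the origin (TCP) lies on the centre line of the jaws, within the pads' length; the fingertips stand 25 mm ahead of it and the grasp point (between the pads) lies 6 mm ahead of it; z points along the fingers, y is the direction in which the jaws open and shut (so a half turn about z gives the same grasp; the last joint's range is limited). The gripper opens to 92 mm and grips with 3 to 60 N. Pads are 19 mm wide; open, the fingers measure 130 mm over their backs; the gripper's body (75 mm by 190 mm) begins 47 mm behind the grasp point.
Start: joints at [-1.331, 0.342, 1.524, -0, 1.275, -0.146], TCP at [0.198, -0.486, 0.252] pointing down, gripper open.
Joint ranges: [-2.53, 2.53], [-0.77, 2.02], [0.04, 2.7], [-1, 4.14], [0.28, 2.66], [-3.11, 3.11]. Speed limits (rad/s): [2.57, 2.57, 3.14, 3.14, 3.14, 3.14].

## Interface

Orientations are given as [roll, pitch, yaw] about the fixed x, y, z axes, in that order (R = Rz(yaw) Ry(pitch) Rx(roll)).
In Python, from cell import telemetry, read_camera, workorder gives the robot as it stands.
- The arm moves only by the shell command python3 -m creep 'ROWS' [FORCE]. ROWS is JSON, one flat list of numbers, 5 for each row, row after row: the opening, from 0 (shut) to 1 (fully open), then the shift along the world's x, y, z in m, then the turn about the world's z in rad. A call has 1 to 12 rows; each row shifts and turns the pose as measured when the row begins; what a row does not reach is not made up. A row lasts 1/8 s, in which the tool goes at most 62.5 mm and 10.7 degrees, less where a joint would pass 70% of its speed; a pose out of reach is approached as far as the arm can. A call is refused whole if a number of a shift passes 0.0625 or a number of a turn 0.188, either way. A call with a gripper value outside its range is refused whole. The fingers move at their own pace and stop on an object; FORCE is the grip in N (left out, the last holds). Time passes only in rows, so rows that do not move let the fingers close. It gives the time, the measured TCP pose, the force and the opening at its end, in the units of the state.
- telemetry.observe(): the state, without advancing time (a new reading comes with each control period).
- read_camera(name): name is "scene" or "top" or "wrist"; returns a dict with "image" (420x560x3 uint8, red, green, blue), "fovy" (degrees; the focal length in pixels is half the picture's height over the tangent of half this angle, whatever the lens; pixels are square), "cx", "cy" (the principal point, pixels), "R" (3x3) and "t" (3): a world point X has camera coordinates R X + t. Camera axes: x right, y down, z forward; pixel columns grow to the right and rows downward; lengths in m; the calibration is good to about 2 mm. A picture is of the moment at which its call begins. There is no depth.
- workorder.hand_in(): hands the job in, once; it reports no verdict.
The state is a dict: "time": time; "qpos": joint angles; "qvel": joint speeds; "joint_efforts": joint torques, N m; "tool_pos": TCP position; "tool_rot": TCP orientation; "contact_force": force on the tool from outside, world axes, zero at the start; "torque": the same for the moment, N m; "opening": finger opening in m.
Only numpy, scipy, OpenCV 4.12 (cv2) and the standard library are available. Lean on these libraries where they do the work, as an engineer would, in place of code of your own. Each camera call takes 0.05 s, during which the arm holds its last target.

## Working session

There is one attempt and no reset: what is moved stays moved. The work goes in short steps, Python scripts to look and compute and a shell command to move; the robot and the scene stay as the last step left them, time stands still between calls to the robot, and variables do not carry over. Pictures are saved under pics/ and viewed, and the job is handed in when it is done.

```bash
mkdir -p pics; ls; cat > h.py <<'E'
import numpy as np, cv2
from cell import telemetry, read_camera, workorder
def snap(n,f):
    c=read_camera(n); cv2.imwrite('pics/'+f,cv2.cvtColor(np.array(c['image']),cv2.COLOR_RGB2BGR)); np.savez('pics/'+f+'.npz',**{k:np.array(v) for k,v in c.items()}); return c
def ray(c,u,v,z):
    f=210/np.tan(np.radians(float(c['fovy']))/2); R=np.array(c['R']); t=np.array(c['t'])
    d=R.T@np.array([(u-c['cx'])/f,(v-c['cy'])/f,1]); o=-R.T@t
    return o+d*(z-o[2])/d[2]
def proj(c,X):
    f=210/np.tan(np.radians(float(c['fovy']))/2); p=np.array(c['R'])@np.array(X)+np.array(c['t'])
    return p[0]/p[2]*f+c['cx'],p[1]/p[2]*f+c['cy']
E
python3 - <<'E'
from h import *
for n in ['scene','top','wrist']:
    c=snap(n,n+'0.png'); print(n,c['fovy'],c['cx'],c['cy'],-np.array(c['R']).T@np.array(c['t']),np.array(c['R']).round(2).tolist())
print(telemetry.observe())
E
```

```text
pics
scene 43.611072682058335 288.4113837533219 201.27786505983767 [1.22562781 0.81004707 0.8794703 ] [[-0.78, 0.63, -0.0], [0.39, 0.48, -0.79], [-0.49, -0.62, -0.61]]
top 54.79829525147559 281.58730024715214 204.34859609222153 [0.50541242 0.008253   1.22413048] [[0.03, -1.0, 0.0], [-1.0, -0.03, -0.09], [0.09, 0.0, -1.0]]
wrist 70.30938289231774 287.3914167821001 204.0688909856459 [ 0.27440589 -0.45525756  0.38424993] [[0.38, -0.93, -0.0], [-0.88, -0.36, 0.3], [-0.28, -0.11, -0.95]]
{'time': 0.15, 'qpos': array([-1.33099812e+00,  3.42554087e-01,  1.52477054e+00,  8.57293003e-06,
        1.27541358e+00, -1.45998488e-01]), 'qvel': array([-0.00080064, -0.00260054, -0.00441014, -0.0015841 , -0.00065266,
       -0.00061682]), 'joint_efforts': array([ 1.08253316e-03, -4.31470227e+01, -2.44353372e+01,  7.17572216e-02,
        5.37406665e-02, -7.81799508e-05]), 'tool_pos': array([ 0.19751525, -0.48613859,  0.2512185 ]), 'tool_rot': array([-3.14046048e+00, -1.74767203e-04,  3.85794095e-01]), 'contact_force': array([ 0.59524072,  0.09427964, -0.28792863]), 'torque': array([-0.03220619, -0.00426119,  0.00614797]), 'opening': 0.09170352028441509}
```

View pics/scene0.png

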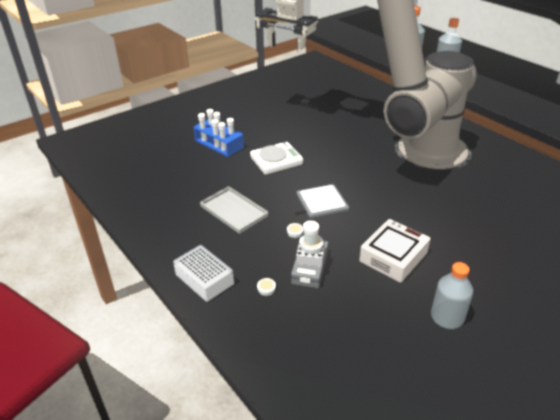

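View pics/top0.png

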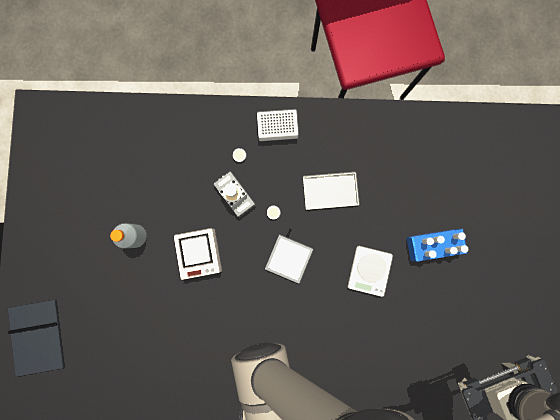

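View pics/wrist0.png

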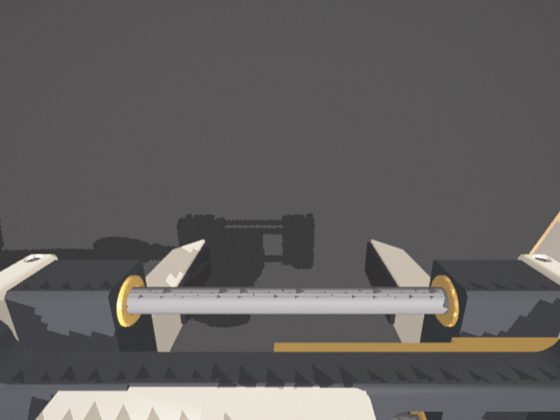

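```bash
python3 - <<'E'
from h import *
i=cv2.imread('pics/top0.png'); cv2.imwrite('pics/t1.png',cv2.resize(i[140:310,160:410],None,fx=3.2,fy=3.2,interpolation=cv2.INTER_CUBIC)[:, :800])
j=cv2.imread('pics/scene0.png'); cv2.imwrite('pics/s1.png',cv2.resize(j[130:310,200:440],None,fx=3.3,fy=3.3,interpolation=cv2.INTER_CUBIC))
E
```

```text
(no output)
```

View pics/t1.png

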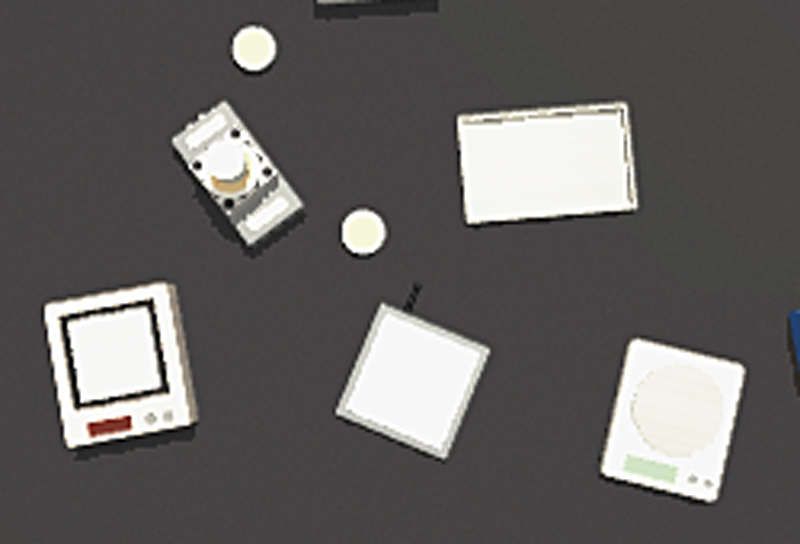

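View pics/s1.png

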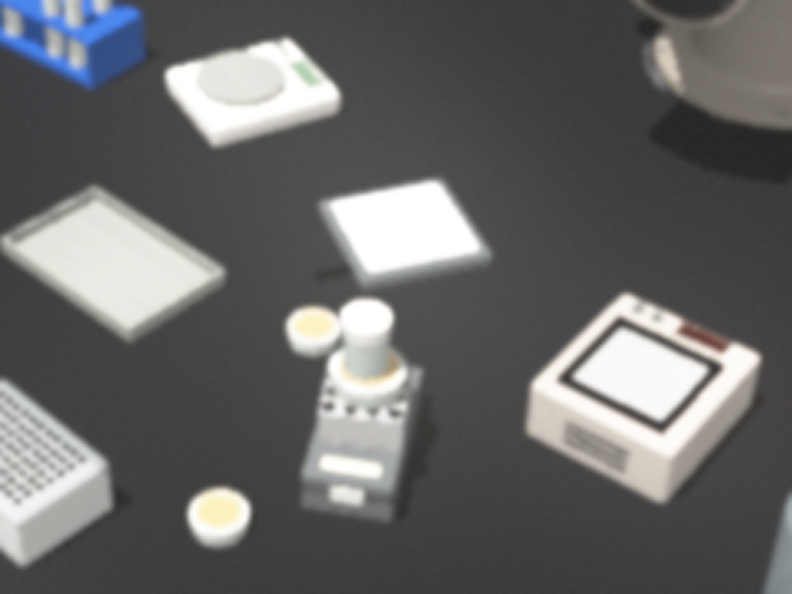

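```bash
python3 - <<'E'
from h import *
c=dict(np.load('pics/top0.png.npz')); im=cv2.cvtColor(c['image'],cv2.COLOR_RGB2GRAY)
def poly(pts,z):
    P=np.array([ray(c,u/3.2+160-.35,v/3.2+140-.35,z)[:2] for u,v in pts]); return P
for n,pts,z in [('well(rim outer)',[(60,317),(152,299),(168,390),(76,408)],.056),
 ('pad',[(383,303),(489,349),(444,459),(337,411)],.014),
 ('tray',[(458,115),(628,102),(636,208),(468,223)],.013),
 ('boxtop',[(172,138),(224,100),(304,205),(253,245)],.034),
 ('balance body',[(631,338),(746,362),(714,501),(600,474)],.028)]:
    P=poly(pts,z); print(n,P.mean(0).round(4),'edges',np.linalg.norm(P-np.roll(P,-1,0),axis=1).round(3),'ang',[np.degrees(np.arctan2(*(P[(k+1)%4]-P[k])[::-1])).round(1) for k in range(4)])
for n,p,z in [('pan',(677,411),.032),('jar top',(232,160),.128),('display',(650,469),.03)]:
    print(n,poly([p],z))
for n,p in [('bottle',(128,236)),('rack',(440,246)),('dish1',(239,155)),('dish2',(273.5,212.5))]: print(n,ray(c,*p,.02)[:2])
cs=dict(np.load('pics/scene0.png.npz'))
for n,p,z in [('jar top',(366,314),.128),('pan',(241,77),.032)]: print(n,'scene',ray(cs,p[0]/3.3+200,p[1]/3.3+130,z))
E
```

```text
well(rim outer) [0.4668 0.2539] edges [0.084 0.083 0.083 0.082] ang [np.float64(-77.3), np.float64(-167.6), np.float64(102.6), np.float64(12.8)]
pad [ 0.4483 -0.0154] edges [0.107 0.109 0.108 0.108] ang [np.float64(-111.8), np.float64(158.9), np.float64(67.7), np.float64(-21.5)]
tray [ 0.6555 -0.1364] edges [0.161 0.101 0.158 0.103] ang [np.float64(-84.0), np.float64(-175.0), np.float64(96.7), np.float64(6.6)]
boxtop [0.6357 0.1516] edges [0.06  0.123 0.059 0.125] ang [np.float64(-51.7), np.float64(-141.0), np.float64(129.9), np.float64(39.0)]
balance body [ 0.4209 -0.253 ] edges [0.107 0.129 0.106 0.127] ang [np.float64(-100.2), np.float64(167.3), np.float64(78.4), np.float64(-12.2)]
pan [[ 0.42796308 -0.25589845]]
jar top [[0.63538806 0.14587264]]
display [[ 0.37494749 -0.23226363]]
bottle [0.50153568 0.46259517]
rack [ 0.49747924 -0.46139224]
dish1 [0.75383549 0.14277927]
dish2 [0.58313632 0.03376261]
jar top scene [0.63669874 0.15201269 0.128     ]
pan scene [ 0.43390269 -0.25353104  0.032     ]
```

```bash
python3 -m creep '[1,0.033,0.05,0.008,0.025, 1,0.033,0.05,0.008,0.025, 1,0.033,0.05,0.008,0.025, 1,0.033,0.05,0.008,0.025, 1,0.033,0.05,0.008,0.025, 1,0.033,0.05,0.008,0.025, 1,0.033,0.05,0.008,0.025, 1,0.033,0.05,0.008,0.025, 1,0.033,0.05,0.008,0.025, 1,0.033,0.05,0.008,0.025, 1,0.033,0.05,0,0.025, 1,0.033,0.05,0,0.025]' 20
python3 - <<'E'
from h import *
c=snap('wrist','w1.png'); print(telemetry.observe()['tool_pos'],telemetry.observe()['tool_rot'])
for X in [(.636,.15,.128),(.636,.15,.034)]: print(proj(c,X))
E
```

```text
time: 1.65
tool_pos: [0.6, 0.1321, 0.3315]
tool_rot: [-3.14, -0.001, 0.687]
contact_force: [0.1, -0.5, 0.5]
opening: 0.0915
[0.60219655 0.13826654 0.32957936] [-3.13645532 -0.00329824  0.69243642]
(np.float64(295.8786703634534), np.float64(149.80670780205728))
(np.float64(294.24967186444576), np.float64(141.18936882911098))
```

View pics/w1.png

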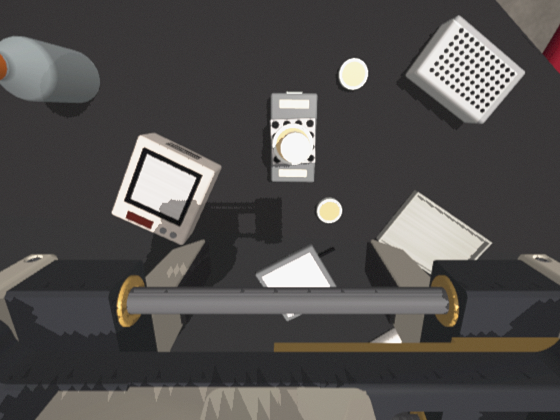

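```bash
python3 - <<'E'
from h import *
i=cv2.imread('pics/w1.png'); cv2.imwrite('pics/w1c.png',cv2.resize(i[85:195,220:370],None,fx=5,fy=5,interpolation=cv2.INTER_CUBIC))
cv2.imwrite('pics/w1d.png',cv2.resize(i[120:260,100:240],None,fx=4,fy=4,interpolation=cv2.INTER_CUBIC))
E
```

```text
(no output)
```

View pics/w1c.png

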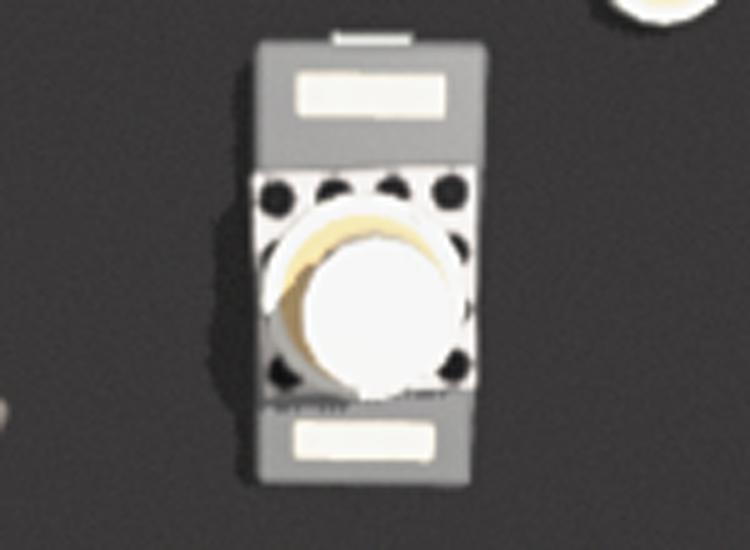

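View pics/w1d.png

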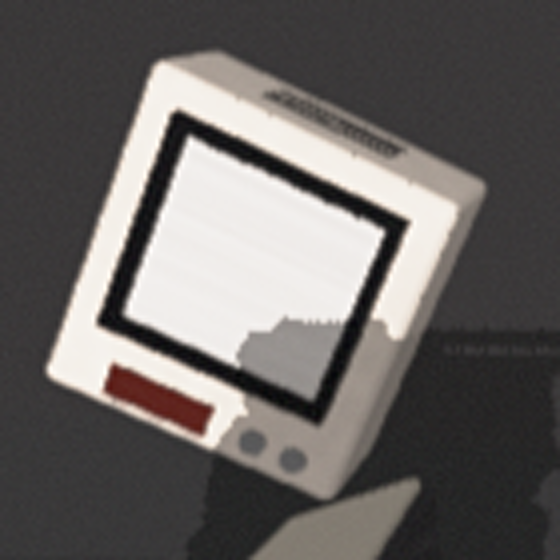

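```bash
python3 - <<'E'
from h import *
c=dict(np.load('pics/w1.png.npz'))
def P(u,v,z,o=(220,85),s=5): return ray(c,(u+.5)/s-.5+o[0],(v+.5)/s-.5+o[1],z)[:2]
def quad(n,pts,z,**k):
    Q=np.array([P(*p,z,**k) for p in pts]); print(n,Q.mean(0).round(4),'edges',np.linalg.norm(Q-np.roll(Q,-1,0),axis=1).round(4),'ang',[round(float(np.arctan2(*(Q[(k+1)%4]-Q[k])[::-1])),3) for k in range(4)])
quad('box',[(258,42),(487,42),(470,485),(258,485)],.034)
quad('block',[(250,171),(475,165),(477,388),(264,400)],.064)
for n,p,z,r in [('dish',(365,297),.082,103),('jar',(378,318),.128,78)]:
    print(n,P(*p,z),'r',np.linalg.norm(P(p[0]+r,p[1],z)-P(p[0],p[1],z)))
quad('rim',[(175,112),(410,220),(322,425),(98,325)],.056,o=(100,120),s=4)
E
```

```text
box [0.6371 0.1529] edges [0.0621 0.123  0.0628 0.1231] ang [-0.884, -2.466, 2.258, 0.67]
block [0.6367 0.1537] edges [0.0581 0.0579 0.0576 0.0597] ang [-0.859, -2.418, 2.314, 0.732]
dish [0.63512269 0.15319683] r 0.026066113993330125
jar [0.63688759 0.15172831] r 0.017440125889032092
rim [0.4689 0.2542] edges [0.0852 0.0863 0.0854 0.085 ] ang [-1.337, -2.926, 1.79, 0.213]
```

```bash
python3 -m creep '[1,0.02,0.008,-0.02,0, 1,0.014,0.006,-0.03,0, 1,0,0,-0.04,0, 1,0,0,-0.03,0, 1,0,0,-0.02,0, 1,0,0,0,0]' 15
```

```text
time: 2.45
tool_pos: [0.6363, 0.1558, 0.1812]
tool_rot: [-3.133, 0.001, 0.697]
contact_force: [0.8, -0.4, 1.2]
opening: 0.0915
```

```bash
python3 -m creep '[1,0,-0.004,-0.03,0, 1,0,0,-0.02,0, 1,0,0,-0.01,0, 1,0,0,0,0, 1,0,0,0,0]'
```

```text
time: 3.08
tool_pos: [0.6391, 0.152, 0.1253]
tool_rot: [-3.138, -0.006, 0.697]
contact_force: [0.2, -1.0, -0.0]
opening: 0.0919
```

```bash
python3 - <<'E'
from h import *
c=snap('wrist','w2.png'); print(telemetry.observe()['tool_pos'],telemetry.observe()['tool_rot'])
E
```

```text
[0.63910363 0.15195307 0.12531609] [-3.13789475 -0.00567484  0.69739688]
```

View pics/w2.png

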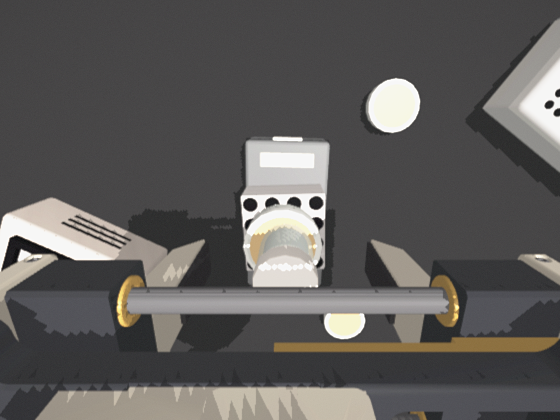

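```bash
python3 -m creep '[1,-0.001,0,-0.009,0, 1,0,0,0,0, 0,0,0,0,0, 0,0,0,0,0, 0,0,0,0,0, 0,0,0,0,0, 0,0,0,0,0, 0,0,0,0,0, 0,0,0,0,0]' 15
```

```text
time: 4.25
tool_pos: [0.6386, 0.1522, 0.1172]
tool_rot: [-3.139, -0.008, 0.698]
contact_force: [1.0, 0.5, 0.5]
opening: 0.0335
```

```bash
python3 -m creep '[0,0,0,0.015,0, 0,0,0,0.03,0, 0,0,0,0.04,0, 0,0,0,0.04,0, 0,-0.01,-0.02,0.02,0, 0,-0.022,-0.04,0,0, 0,-0.025,-0.05,0,0, 0,-0.025,-0.05,0,0, 0,-0.025,-0.05,0,0, 0,-0.025,-0.05,0,0, 0,-0.025,-0.05,0,0, 0,-0.025,-0.05,0,0]'
```

```text
time: 5.75
tool_pos: [0.4512, -0.2145, 0.2798]
tool_rot: [3.131, -0.017, 0.705]
contact_force: [1.3, -0.5, -0.7]
opening: 0.0336
```

```bash
python3 -m creep '[0,-0.025,-0.04,0,0, 0,-0.025,-0.03,0,0, 0,-0.015,-0.01,0,0, 0,0,0,0,0, 0,0,0,0,0]'; python3 - <<'E'
from h import *
c=snap('wrist','w3.png'); print(telemetry.observe()['tool_pos'],telemetry.observe()['tool_rot'])
print(proj(c,(.43,-.255,.032)))
E
```

```text
time: 6.38
tool_pos: [0.3826, -0.3003, 0.2851]
tool_rot: [3.123, -0.017, 0.699]
contact_force: [0.6, -0.4, -0.9]
opening: 0.0334
[ 0.38268037 -0.3001525   0.28509363] [ 3.12273812 -0.01738142  0.69932351]
(np.float64(280.45108398978033), np.float64(126.97503317634482))
```

View pics/w3.png

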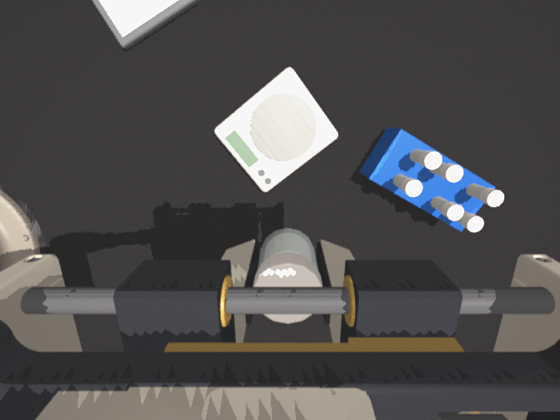

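```bash
python3 - <<'E'
from h import *
c=dict(np.load('pics/w3.png.npz'))
p=ray(c,282.5,127,.032);print(p, np.linalg.norm(ray(c,316,127,.032)-p),np.linalg.norm(ray(c,282.5,94,.032)-p))
E
```

```text
[ 0.431633   -0.25699713  0.032     ] 0.04226823877037741 0.03906393760472632
```

```bash
python3 -m creep '[0,0.02,0.02,-0.02,0, 0,0.02,0.02,-0.03,0, 0,0.008,0.004,-0.03,0, 0,0,0,-0.03,0, 0,0,0,-0.03,0, 0,0,0,-0.015,0, 0,0,0,0,0, 0,0,0,0,0]'
```

```text
time: 7.42
tool_pos: [0.4382, -0.2485, 0.1277]
tool_rot: [3.118, -0.019, 0.711]
contact_force: [-0.3, -0.5, 0.3]
opening: 0.0333
```

```bash
python3 -m creep '[0,-0.007,-0.008,-0.02,0, 0,0,0,-0.02,0, 0,0,0,-0.012,0, 0,0,0,0,0, 0,0,0,0,0]'
```

```text
time: 8.05
tool_pos: [0.4344, -0.2579, 0.0791]
tool_rot: [3.108, -0.021, 0.713]
contact_force: [0.2, -0.8, 0.2]
opening: 0.0337
```

```bash
python3 -m creep '[0,-0.003,0.001,-0.006,0, 0,0,0,-0.003,0, 0,0,0,-0.002,0, 0,0,0,0,0]'
```

```text
time: 8.55
tool_pos: [0.4318, -0.2572, 0.0686]
tool_rot: [3.106, -0.021, 0.714]
contact_force: [0.3, -0.2, -1.1]
opening: 0.0335
```

```bash
python3 -m creep '[0,0,0,-0.002,0, 0,0,0,-0.001,0, 0,0,0,0,0]'
```

```text
time: 8.93
tool_pos: [0.4325, -0.2575, 0.0674]
tool_rot: [3.104, -0.022, 0.714]
contact_force: [-0.2, -0.1, 0.3]
opening: 0.0339
```

```bash
python3 -m creep '[0,0,0,-0.001,0, 0,0,0,0,0, 0.45,0,0,0,0, 0.7,0,0,0,0, 1,0,0,0,0, 1,0,0,0,0, 1,0,0,0.03,0, 1,0,0,0.05,0, 1,0,0,0.05,0, 1,0,0,0.05,0]'; python3 - <<'E'
from h import *
c=snap('wrist','w4.png');c=snap('top','t4.png'); print(telemetry.observe()['tool_pos'],telemetry.observe()['tool_rot'],telemetry.observe()['qpos'])
E
```

```text
time: 10.18
tool_pos: [0.4302, -0.2558, 0.2475]
tool_rot: [3.113, -0.021, 0.713]
contact_force: [-0.0, -0.0, -0.4]
opening: 0.0914
[ 0.43251402 -0.25751791  0.25151974] [ 3.10228997 -0.02246623  0.71343544] [-0.69880292  0.27914601  1.61644641  0.01710162  1.20368723  0.15319908]
```

View pics/w4.png

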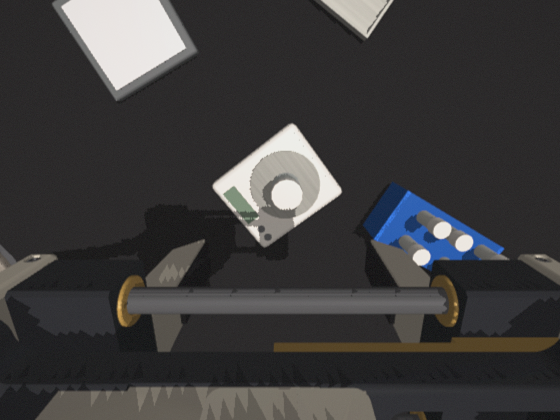

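```bash
python3 - <<'E'
from h import *
c=dict(np.load('pics/w4.png.npz'))
print(ray(c,287,194,.078),ray(c,285.5,185.5,.032))
i=cv2.imread('pics/w4.png'); cv2.imwrite('pics/w4c.png',cv2.resize(i[110:260,200:350],None,fx=4,fy=4,interpolation=cv2.INTER_CUBIC))
E
```

```text
[ 0.43356146 -0.25842313  0.078     ] [ 0.4320935  -0.25889462  0.032     ]
```

View pics/w4c.png

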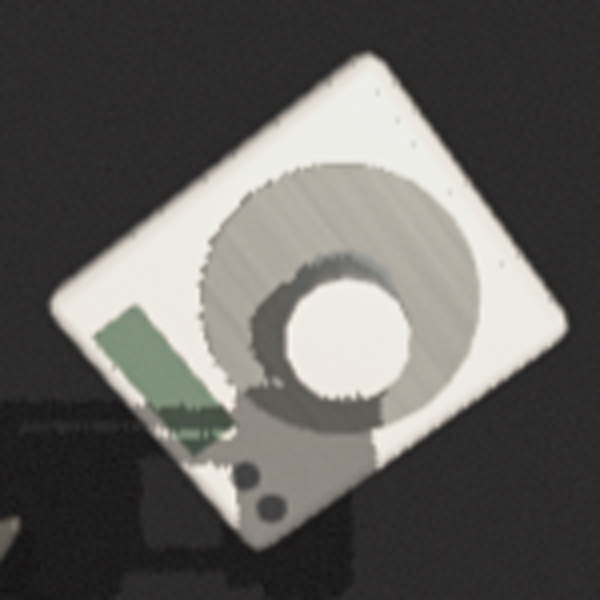

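```bash
python3 -m creep '[1,0.01,0.02,0.02,0, 1,0.02,0.045,0.01,0, 1,0.022,0.052,0,0, 1,0.022,0.052,0,0, 1,0.022,0.052,0,0, 1,0.022,0.052,0,0, 1,0.022,0.052,0,0, 1,0.02,0.04,0,0, 1,0.008,0.015,0,0, 1,0,0,0,0]'; python3 - <<'E'
from h import *
c=snap('wrist','w5.png'); print(telemetry.observe()['tool_pos'],telemetry.observe()['tool_rot'])
E
```

```text
time: 11.52
tool_pos: [0.6017, 0.1342, 0.2736]
tool_rot: [3.107, -0.015, 0.71]
contact_force: [-0.2, -0.5, -0.1]
opening: 0.0918
[0.60140917 0.13345298 0.27370456] [ 3.10751626 -0.01512415  0.70910226]
```

View pics/w5.png

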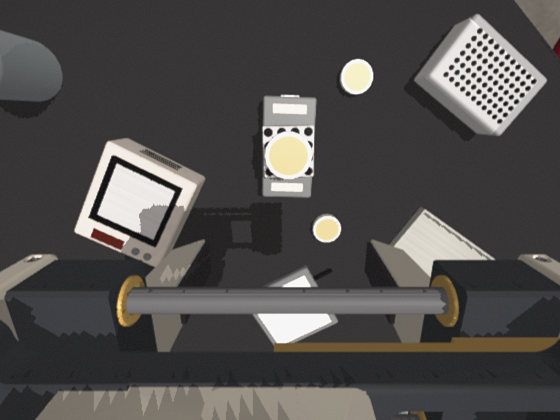

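```bash
python3 - <<'E'
from h import *
c=dict(np.load('pics/w5.png.npz'))
hsv=cv2.cvtColor(c['image'],cv2.COLOR_RGB2HSV)
m=cv2.inRange(hsv,(15,60,150),(40,255,255)); m[:,:250]=0;m[:110]=0;m[190:]=0;m[:,330:]=0
(u,v),r=cv2.minEnclosingCircle(np.vstack(cv2.findContours(m,0,2)[0])); print(u,v,r)
p=ray(c,u,v,.082);print(p,np.linalg.norm(ray(c,u+r,v,.082)-p))
i=c['image'][85:215,230:350,::-1]; cv2.imwrite('pics/w5c.png',cv2.resize(i,None,fx=4.5,fy=4.5,interpolation=cv2.INTER_CUBIC))
E
```

```text
287.9254455566406 155.3316192626953 18.99894905090332
[0.63468755 0.15331356 0.082     ] 0.020745671307699966
```

View pics/w5c.png

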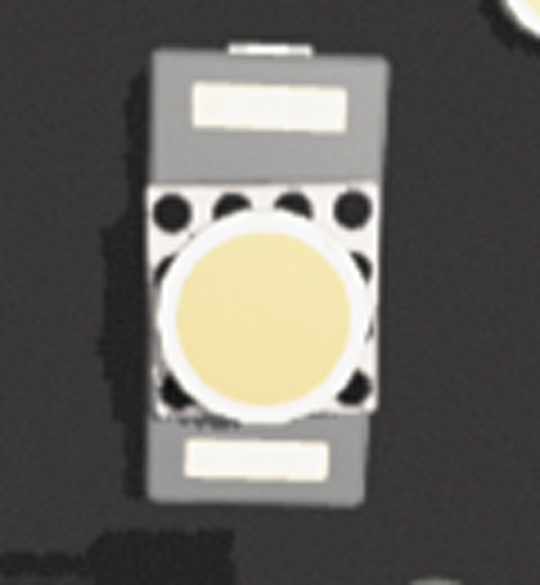

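```bash
python3 -m creep '[1,0.02,0.01,-0.02,0, 1,0.01,0.006,-0.03,0, 1,0,0,-0.04,0, 1,0,0,-0.03,0, 1,0,0,-0.015,0, 1,0,0,0,0, 1,0,0,0,0]'
```

```text
time: 12.45
tool_pos: [0.6316, 0.1381, 0.1389]
tool_rot: [3.103, -0.017, 0.697]
contact_force: [-0.0, 1.1, 0.2]
opening: 0.0919
```

```bash
python3 -m creep '[1,0.003,0.013,-0.015,0, 1,0,0,-0.012,0, 1,0,0,0,0, 1,0,0,0,0]'
```

```text
time: 12.95
tool_pos: [0.6357, 0.1527, 0.1121]
tool_rot: [3.101, -0.02, 0.698]
contact_force: [1.0, -0.4, 0.4]
opening: 0.0921
```

```bash
python3 -m creep '[1,0,0,-0.01,0, 1,0,0,-0.006,0, 1,0,0,-0.002,0, 1,0,0,0,0]'
```

```text
time: 13.45
tool_pos: [0.6357, 0.1524, 0.093]
tool_rot: [3.101, -0.02, 0.698]
contact_force: [-0.6, 0.1, -0.2]
opening: 0.0916
```

```bash
python3 -m creep '[0,0,0,0.001,0, 0,0,0,0,0, 0,0,0,0,0, 0,0,0,0,0, 0,0,0,0,0, 0,0,0,0,0]' 12; python3 - <<'E'
from h import *
c=snap('wrist','w6.png')
E
```

```text
time: 14.2
tool_pos: [0.6361, 0.1525, 0.0948]
tool_rot: [3.1, -0.021, 0.698]
contact_force: [0.5, 0.1, -0.5]
opening: 0.0515
```

View pics/w6.png

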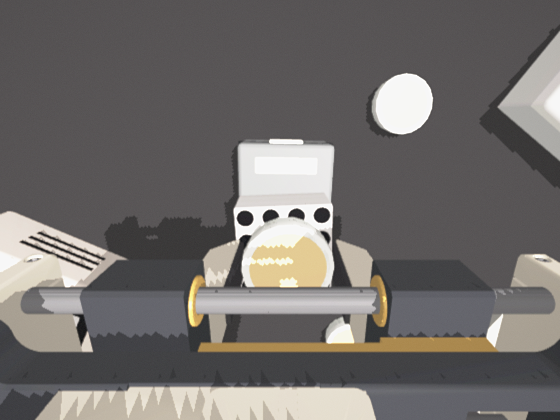

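```bash
python3 -m creep '[0,0,0,0.01,0, 0,0,0,0.03,0, 0,0,0,0.04,0, 0,-0.01,-0.01,0.03,0, 0,-0.025,-0.02,0.01,0, 0,-0.04,-0.035,0,0, 0,-0.04,-0.035,0,0, 0,-0.04,-0.035,0,0, 0,-0.03,-0.025,0,0, 0,-0.02,-0.02,0,0, 0,0,0,0,0, 0,0,0,0,0]'; python3 - <<'E'
from h import *
c=snap('wrist','w7.png'); print(telemetry.observe()['tool_pos'],telemetry.observe()['tool_rot'],proj(c,(.4483,-.0154,.014)))
E
```

```text
time: 15.75
tool_pos: [0.426, -0.0316, 0.2265]
tool_rot: [3.09, -0.03, 0.699]
contact_force: [0.3, -0.1, -0.4]
opening: 0.0517
[ 0.42601551 -0.03147241  0.22636744] [ 3.0904979  -0.02955793  0.69909079] (np.float64(279.8569076190383), np.float64(164.1585540623435))
```

View pics/w7.png

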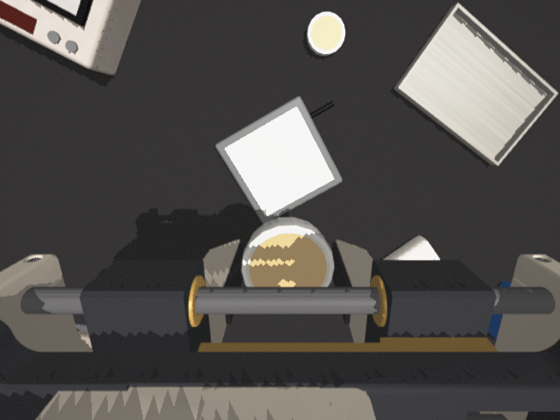

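```bash
python3 -m creep '[0,0.012,0.008,-0.02,0, 0,0.01,0.008,-0.03,0, 0,0,0,-0.03,0, 0,0,0,-0.03,0, 0,0,0,-0.02,0, 0,0,0,-0.01,0, 0,0,0,0,0, 0,0,0,0,0]'
```

```text
time: 16.8
tool_pos: [0.4552, -0.0101, 0.0829]
tool_rot: [3.087, -0.034, 0.707]
contact_force: [-0.7, -0.4, 0.4]
opening: 0.0514
```

```bash
python3 -m creep '[0,-0.006,-0.005,-0.015,0, 0,0,0,-0.012,0, 0,0,0,-0.006,0, 0,0,0,0,0, 0,0,0,0,0]'
```

```text
time: 17.42
tool_pos: [0.4521, -0.0153, 0.0516]
tool_rot: [3.081, -0.038, 0.708]
contact_force: [0.8, -0.6, -0.5]
opening: 0.0514
```

```bash
python3 -m creep '[0,-0.0035,0,-0.003,0, 0,0,0,-0.002,0, 0,0,0,0,0, 0,0,0,0,0]'
```

```text
time: 17.92
tool_pos: [0.4488, -0.0153, 0.0468]
tool_rot: [3.08, -0.039, 0.708]
contact_force: [0.1, -0.9, -1.2]
opening: 0.051
```

```bash
python3 -m creep '[0,0,0,-0.001,0, 0,0,0,0,0, 0.65,0,0,0,0, 0.8,0,0,0,0, 1,0,0,0,0, 1,0,0,0.02,0, 1,0,0,0.05,0, 1,0,0,0.05,0, 1,0,0,0.05,0, 1,0,0,0,0]'; python3 - <<'E'
from h import *
c=snap('wrist','w8.png'); print(telemetry.observe()['tool_pos'],telemetry.observe()['tool_rot'],telemetry.observe()['qpos'])
E
```

```text
time: 19.18
tool_pos: [0.4478, -0.0152, 0.2209]
tool_rot: [3.081, -0.039, 0.708]
contact_force: [0.4, -0.2, -0.7]
opening: 0.0915
[ 0.4465354  -0.01494536  0.21882215] [ 3.08426646 -0.03604447  0.7074445 ] [-0.20071971  0.19855167  1.82516882 -0.00793342  1.05053028  0.66737759]
```

View pics/w8.png

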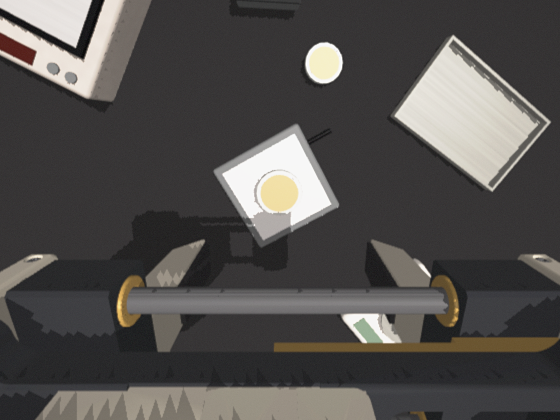

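```bash
python3 -m creep '[1,0.02,0.02,0.02,0, 1,0.04,0.04,0.02,0, 1,0.04,0.04,0.01,0, 1,0.03,0.03,0,0, 1,0.01,0.01,0,0, 1,0,0,0,0, 1,0,0,0,0]'; python3 - <<'E'
from h import *
c=dict(np.load('pics/w8.png.npz'))
print('dish',ray(c,279,191.5,.032), 'padq',[ray(c,*p,.014)[:2].round(4) for p in [(214,173),(298,124),(338,205),(260,248)]],np.mean([ray(c,*p,.014)[:2] for p in [(214,173),(298,124),(338,205),(260,248)]],0))
c=snap('wrist','w9.png'); print(telemetry.observe()['tool_pos'],telemetry.observe()['tool_rot'])
i=c['image'][85:235,210:360,::-1]; cv2.imwrite('pics/w9c.png',cv2.resize(i,None,fx=4,fy=4,interpolation=cv2.INTER_CUBIC))
E
```

```text
time: 20.1
tool_pos: [0.5853, 0.129, 0.2569]
tool_rot: [3.097, -0.019, 0.705]
contact_force: [0.6, -0.7, -0.1]
opening: 0.0919
dish [ 0.4505784  -0.01526833  0.032     ] padq [array([0.417 , 0.0529]), array([0.5204, 0.0148]), array([ 0.4804, -0.0842]), array([ 0.3777, -0.0464])] [ 0.4488754  -0.01569774]
[0.58525123 0.12892728 0.25693734] [ 3.09754    -0.01856828  0.70462831]
```

View pics/w9c.png

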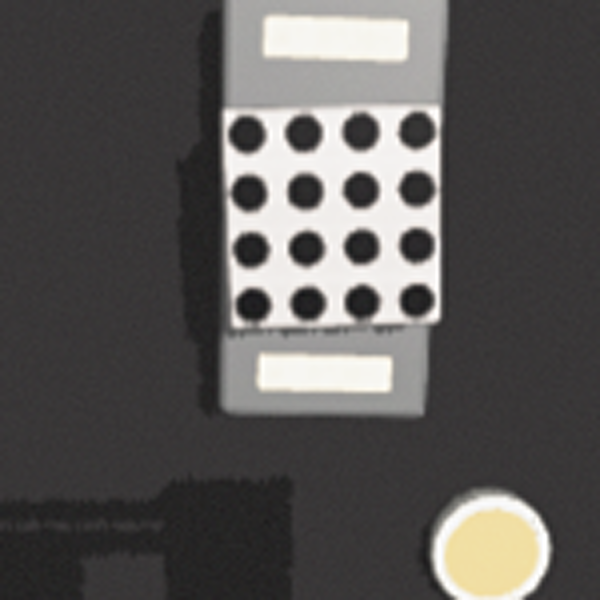

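```bash
python3 - <<'E'
from h import *
c=dict(np.load('pics/w9.png.npz'))
Q=np.array([ray(c,(u+.5)/4-.5+210,(v+.5)/4-.5+85,.064)[:2] for u,v in [(222,108),(441,105),(440,322),(230,327)]])
print(Q.mean(0),np.linalg.norm(Q-np.roll(Q,-1,0),axis=1),[np.arctan2(*(Q[(k+1)%4]-Q[k])[::-1]) for k in range(4)])
Q=np.array([ray(c,(u+.5)/4-.5+210,(v+.5)/4-.5+85,.064)[:2] for u,v in [(247,132),(416,130),(416,301),(253,304)]])
print(Q.mean(0),np.linalg.norm(Q-np.roll(Q,-1,0),axis=1),[np.arctan2(*(Q[(k+1)%4]-Q[k])[::-1]) for k in range(4)])
E
```

```text
[0.63676688 0.15374216] [0.05758968 0.05745654 0.05814884 0.0576385 ] [np.float64(-0.8537821299708339), np.float64(-2.411578882941673), np.float64(2.291017978922068), np.float64(0.7202765254725051)]
[0.63665966 0.15379354] [0.04469177 0.04526696 0.04489224 0.04531054] [np.float64(-0.8563140254305973), np.float64(-2.4127871046692477), np.float64(2.2863034426904694), np.float64(0.724367641839956)]
```

```bash
python3 -m creep '[1,0.025,0.012,-0.02,0.01, 1,0.022,0.011,-0.03,0.008, 1,0,0,-0.04,0, 1,0,0,-0.03,0, 1,0,0,-0.015,0, 1,0,0,0,0, 1,0,0,0,0]'
```

```text
time: 21.02
tool_pos: [0.6324, 0.1475, 0.1217]
tool_rot: [3.094, -0.022, 0.717]
contact_force: [0.2, -0.2, 0.8]
opening: 0.0918
```

```bash
python3 -m creep '[1,0.004,0.006,-0.02,0.005, 1,0,0,-0.015,0, 1,0,0,-0.009,0, 1,0,0,0,0, 1,0,0,0,0]'
```

```text
time: 21.65
tool_pos: [0.6374, 0.1542, 0.0763]
tool_rot: [3.093, -0.024, 0.723]
contact_force: [0.0, 0.1, 0.3]
opening: 0.0919
```

```bash
python3 -m creep '[1,0,0,-0.004,0, 1,0,0,0,0, 0,0,0,0,0, 0,0,0,0,0, 0,0,0,0,0, 0,0,0,0,0, 0,0,0,0,0, 0,0,0,0,0]' 35
```

```text
time: 22.65
tool_pos: [0.638, 0.1542, 0.0734]
tool_rot: [3.092, -0.026, 0.723]
contact_force: [0.5, 0.4, 0.3]
opening: 0.058
```

```bash
python3 -m creep '[0,0,0,0.01,0, 0,0,0,0.03,0, 0,0,0,0.04,0, 0,-0.01,0.004,0.03,-0.03, 0,-0.025,0.01,0.02,-0.06, 0,-0.03,0.013,0.01,-0.07, 0,-0.035,0.014,0,-0.07, 0,-0.035,0.014,0,-0.07, 0,-0.035,0.014,0,-0.07, 0,-0.03,0.013,0,-0.07, 0,-0.02,0.01,0,-0.05, 0,0,0,0,0]'; python3 - <<'E'
from h import *
c=snap('wrist','w10.png'); print(telemetry.observe()['tool_pos'],telemetry.observe()['tool_rot'])
E
```

```text
time: 24.15
tool_pos: [0.4079, 0.2471, 0.2203]
tool_rot: [3.095, -0.025, 0.216]
contact_force: [0.2, -0.0, -3.8]
opening: 0.0577
[0.40881666 0.24686394 0.2203405 ] [ 3.09523463 -0.02566771  0.21562686]
```

View pics/w10.png

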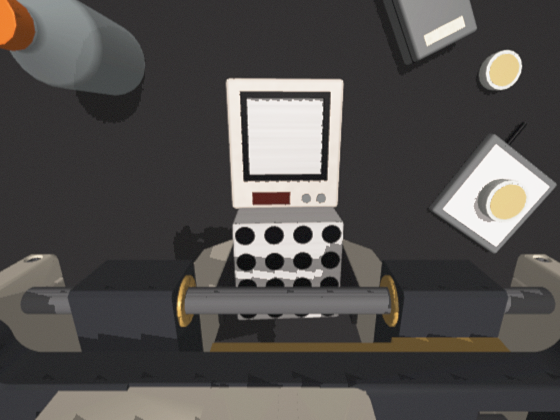

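```bash
python3 - <<'E'
from h import *
c=dict(np.load('pics/w10.png.npz'))
Q=np.array([ray(c,u,v,.056)[:2] for u,v in [(240,92),(330,92),(327.5,181),(243,181)]])
print(Q.mean(0),np.linalg.norm(Q-np.roll(Q,-1,0),axis=1),[np.arctan2(*(Q[(k+1)%4]-Q[k])[::-1]) for k in range(4)])
E
```

```text
[0.46693468 0.25431594] [0.08490905 0.08605391 0.0865384  0.08494554] [np.float64(-1.3534442443786796), np.float64(-2.917304372508417), np.float64(1.77529255543956), np.float64(0.20528149688127642)]
```

```bash
python3 -m creep '[0,0.02,0.003,0,0, 0,0.02,0.003,-0.015,0, 0,0.014,0.001,-0.025,0, 0,0,0,-0.03,0, 0,0,0,-0.015,0, 0,0,0,0,0, 0,0,0,0,0]'
```

```text
time: 25.08
tool_pos: [0.472, 0.2508, 0.1345]
tool_rot: [3.094, -0.032, 0.217]
contact_force: [0.3, -0.1, -2.3]
opening: 0.0578
```

```bash
python3 -m creep '[0,-0.005,0.003,-0.01,0, 0,0,0,-0.01,0, 0,0,0,-0.005,0, 0,0,0,0,0, 0,0,0,0,0]'; python3 - <<'E'
from h import *
snap('scene','s11.png');c=snap('wrist','w11.png'); print(telemetry.observe()['tool_pos'],telemetry.observe()['tool_rot'])
E
```

```text
time: 25.7
tool_pos: [0.4675, 0.2543, 0.1094]
tool_rot: [3.095, -0.035, 0.217]
contact_force: [0.2, -0.5, -2.6]
opening: 0.0578
[0.46748831 0.25430749 0.1094593 ] [ 3.09480939 -0.03532521  0.21715613]
```

View pics/w11.png

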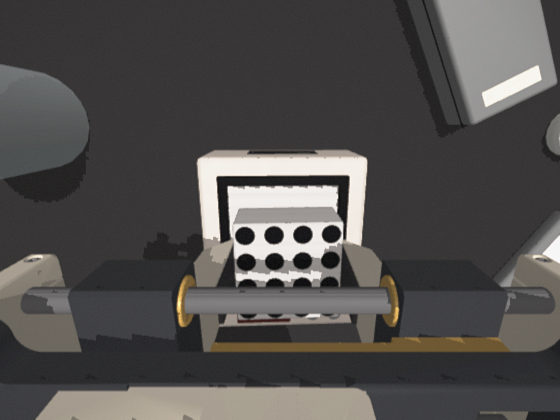

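```bash
python3 -m creep '[0,0,0,-0.008,0, 0,0,0,-0.005,0, 0,0,0,-0.003,0, 0,0,0,0,0]'
```

```text
time: 26.3
tool_pos: [0.4675, 0.2542, 0.0923]
tool_rot: [3.095, -0.035, 0.217]
contact_force: [-0.2, 0.3, -3.0]
opening: 0.0578
```

```bash
python3 -m creep '[0,0,0,-0.0015,0, 0,0,0,-0.001,0, 0,0,0,0,0]'
```

```text
time: 26.68
tool_pos: [0.4677, 0.2543, 0.0899]
tool_rot: [3.095, -0.036, 0.217]
contact_force: [0.2, -0.3, -2.8]
opening: 0.0579
```

```bash
python3 -m creep '[0,0,0,-0.001,0, 0,0,0,-0.001,0, 0,0,0,0,0]'
```

```text
time: 27.05
tool_pos: [0.468, 0.2544, 0.0896]
tool_rot: [3.095, -0.037, 0.217]
contact_force: [-0.3, 0.1, -2.0]
opening: 0.0581
```

Contact begins (descent stopped, the load is lightening). Release.

```bash
python3 -m creep '[0,0,0,-0.001,0, 0,0,0,0,0, 0.68,0,0,0,0, 0.75,0,0,0,0, 0.9,0,0,0,0, 1,0,0,0,0, 1,0,0,0.02,0, 1,0,0,0.04,0, 1,0,0,0.04,0, 1,0,0,0.03,0, 1,-0.03,-0.006,0,0, 1,-0.02,-0.004,0,0]'; python3 - <<'E'
from h import *
snap('scene','s12.png');c=snap('wrist','w12.png'); print(telemetry.observe()['tool_pos'],telemetry.observe()['tool_rot'])
E
```

```text
time: 28.55
tool_pos: [0.4183, 0.2443, 0.223]
tool_rot: [3.095, -0.04, 0.216]
contact_force: [0.0, 0.8, 0.3]
opening: 0.0917
[0.41781129 0.2443718  0.22308496] [ 3.0953783  -0.03980546  0.21712911]
```

View pics/w12.png

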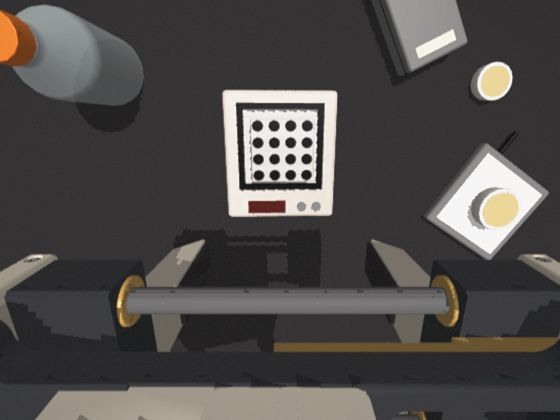

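```bash
python3 -m creep '[1,0.01,-0.006,0.02,0.03, 1,0.022,-0.014,0.01,0.06, 1,0.025,-0.018,0.01,0.065, 1,0.025,-0.018,0,0.065, 1,0.025,-0.018,0,0.065, 1,0.025,-0.018,0,0.065, 1,0.025,-0.018,0,0.065, 1,0.015,-0.01,0,0.05, 1,0,0,0,0, 1,0,0,0,0]'; python3 - <<'E'
from h import *
c=dict(np.load('pics/w12.png.npz'))
print('block',ray(c,282,150.5,.08),'well',np.mean([ray(c,*p,.056) for p in [(237,103),(323,103),(321,189),(240,189)]],0))
c=snap('wrist','w13.png'); print(telemetry.observe()['tool_pos'],telemetry.observe()['tool_rot'])
i=c['image'][65:265,190:390,::-1]; cv2.imwrite('pics/w13c.png',cv2.resize(i,None,fx=3,fy=3,interpolation=cv2.INTER_CUBIC))
E
```

```text
time: 29.9
tool_pos: [0.6009, 0.12, 0.2622]
tool_rot: [3.095, -0.042, 0.697]
contact_force: [-0.6, -0.4, 0.4]
opening: 0.092
block [0.46710322 0.25357856 0.08      ] well [0.46751879 0.25450727 0.056     ]
[0.60076177 0.12013669 0.26229887] [ 3.09451871 -0.04169223  0.69703129]
```

View pics/w13c.png

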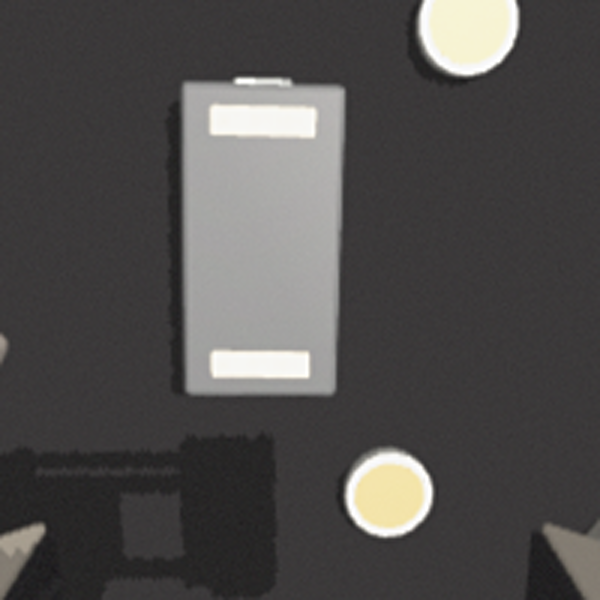

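```bash
python3 - <<'E'
from h import *
c=dict(np.load('pics/w13.png.npz'))
Q=np.array([ray(c,(u+.5)/3-.5+190,(v+.5)/3-.5+65,.034)[:2] for u,v in [(182,83),(345,87),(335,394),(185,394)]])
print(Q.mean(0),np.linalg.norm(Q-np.roll(Q,-1,0),axis=1),[np.arctan2(*(Q[(k+1)%4]-Q[k])[::-1]) for k in range(4)])
E
```

```text
[0.63704777 0.15281711] [0.06244555 0.12164561 0.06283258 0.12212769] [np.float64(-0.8957382490645079), np.float64(-2.466899879938958), np.float64(2.2535150278902414), np.float64(0.6715402118210805)]
```

```bash
python3 -m creep '[1,0.016,0.015,-0.02,-0.012, 1,0.014,0.013,-0.04,-0.012, 1,0,0,-0.04,0, 1,0,0,-0.04,0, 1,0,0,-0.02,0, 1,0,0,0,0, 1,0,0,0,0]'
```

```text
time: 30.82
tool_pos: [0.6289, 0.1543, 0.1018]
tool_rot: [3.092, -0.047, 0.675]
contact_force: [-0.4, -0.5, 0.3]
opening: 0.0922
```

```bash
python3 -m creep '[1,0.007,-0.001,-0.02,0, 1,0,0,-0.02,0, 1,0,0,-0.01,0, 1,0,0,-0.005,0, 1,0,0,0,0, 1,0,0,0,0]'; python3 - <<'E'
from h import *
c=snap('wrist','w14.png'); print(telemetry.observe()['tool_pos'])
E
```

```text
time: 31.58
tool_pos: [0.6391, 0.1535, 0.0472]
tool_rot: [3.088, -0.053, 0.675]
contact_force: [0.2, -0.7, -1.3]
opening: 0.0918
[0.63913054 0.15346503 0.04728099]
```

View pics/w14.png

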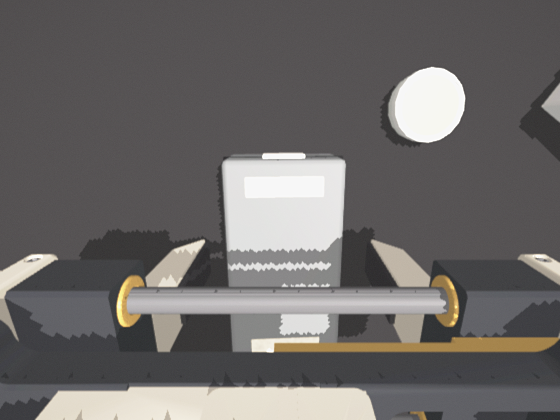

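```bash
python3 -m creep '[1,-0.002,-0.001,-0.004,0, 1,0,0,0,0, 0,0,0,0,0, 0,0,0,0,0, 0,0,0,0,0, 0,0,0,0,0, 0,0,0,0,0, 0,0,0,0,0]' 40
```

```text
time: 32.62
tool_pos: [0.6374, 0.1525, 0.0441]
tool_rot: [3.087, -0.055, 0.675]
contact_force: [-0.8, -0.7, -0.1]
opening: 0.0634
```

```bash
python3 - <<'E'
from h import *
c=dict(np.load('pics/w8.png.npz'))
Q=np.array([ray(c,u,v,.013)[:2] for u,v in [(453,36),(550,122),(491,191),(391,116)]])
print(Q.mean(0),np.linalg.norm(Q-np.roll(Q,-1,0),axis=1),[np.arctan2(*(Q[(k+1)%4]-Q[k])[::-1]) for k in range(4)])
E
python3 -m creep '[0,0,0,0.01,0, 0,0,0,0.03,0, 0,0,0,0.04,0, 0,0,-0.01,0.03,0.05, 0,0.002,-0.03,0.01,0.12, 0,0.002,-0.035,0,0.12, 0,0.002,-0.04,0,0.12, 0,0.002,-0.04,0,0.12, 0,0.002,-0.04,0,0.12, 0,0.002,-0.035,0,0.12, 0,0.002,-0.02,0,0.12, 0,0.002,0,0,0.05]'
```

```text
[ 0.65542883 -0.13571406] [0.15854865 0.09982591 0.16146402 0.10163728] [np.float64(-1.459419117339264), np.float64(-3.0394472210549863), np.float64(1.692971999543809), np.float64(0.07370980952398234)]
time: 34.12
tool_pos: [0.6508, -0.1052, 0.1731]
tool_rot: [3.084, -0.052, 1.649]
contact_force: [-1.0, 0.6, -2.6]
opening: 0.064
```

```bash
python3 -m creep '[0,0.003,-0.018,0,0.02, 0,0.002,-0.012,0,0.01, 0,0,0,-0.03,0, 0,0,0,-0.03,0, 0,0,0,-0.015,0, 0,0,0,0,0, 0,0,0,0,0]'; python3 - <<'E'
from h import *
snap('scene','s15.png');c=snap('wrist','w15.png'); print(telemetry.observe()['tool_pos'],telemetry.observe()['tool_rot'])
i=cv2.imread('pics/s15.png')[130:290,130:350]; cv2.imwrite('pics/s15c.png',cv2.resize(i,None,fx=3.5,fy=3.5,interpolation=cv2.INTER_CUBIC))
E
```

```text
time: 35.0
tool_pos: [0.6569, -0.137, 0.1]
tool_rot: [3.08, -0.05, 1.68]
contact_force: [-0.5, 0.2, -2.1]
opening: 0.0637
[ 0.65682758 -0.1370539   0.10012268] [ 3.08014823 -0.05036953  1.67953153]
```

View pics/s15c.png

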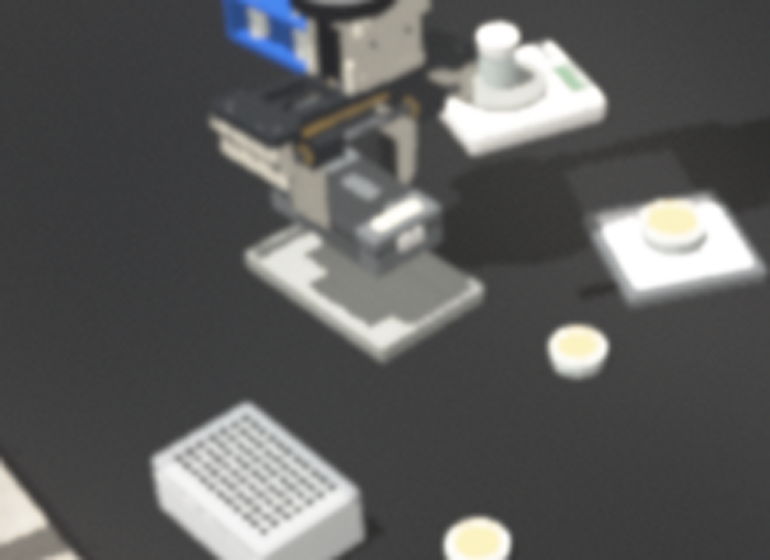

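View pics/w15.png

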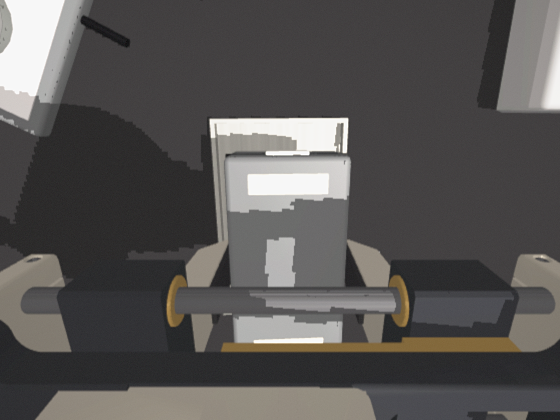

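```bash
python3 - <<'E'
from h import *
c=dict(np.load('pics/w15.png.npz'))
a,b=ray(c,209.5,119,.013),ray(c,348,119,.013); print(a,b,np.linalg.norm(a-b)); y=1.683
print('tray ctr',(a+b)[:2]/2-.08*np.array([np.cos(y),np.sin(y)]), 'ang',np.arctan2(*(b-a)[[1,0]])+np.pi/2)
a,b=ray(c,226,157,.089),ray(c,350,157,.089); print(a,b,np.linalg.norm(a-b)); y=1.68
print('box ctr',(a+b)[:2]/2-.062*np.array([np.cos(y),np.sin(y)]))
E
```

```text
[ 0.59827775 -0.06246613  0.013     ] [ 0.69782943 -0.05185767  0.013     ] 0.10011531226033459
tray ctr [ 0.65701106 -0.13665884] ang 1.676958006620761
[ 0.62110096 -0.07940965  0.089     ] [ 0.68216681 -0.07336708  0.089     ] 0.06136408372838749
box ctr [ 0.65839106 -0.13801904]
```

```bash
python3 -m creep '[0,0,0,-0.012,0, 0,0,0,-0.012,0, 0,0,0,-0.008,0, 0,0,0,-0.004,0, 0,0,0,0,0, 0,0,0,0,0]'
```

```text
time: 35.85
tool_pos: [0.6571, -0.1371, 0.0624]
tool_rot: [3.079, -0.05, 1.68]
contact_force: [0.1, 0.2, -2.2]
opening: 0.0635
```

```bash
python3 -m creep '[0,0,0,-0.006,0, 0,0,0,-0.003,0, 0,0,0,-0.002,0, 0,0,0,0,0]'
```

```text
time: 36.35
tool_pos: [0.6574, -0.1372, 0.0512]
tool_rot: [3.078, -0.049, 1.68]
contact_force: [0.2, -0.2, -2.1]
opening: 0.0638
```

```bash
python3 -m creep '[0,0,0,-0.002,0, 0,0,0,-0.001,0, 0,0,0,0,0]'
```

```text
time: 36.72
tool_pos: [0.6575, -0.1372, 0.0482]
tool_rot: [3.078, -0.049, 1.68]
contact_force: [-0.6, 0.1, -1.2]
opening: 0.0638
```

```bash
python3 -m creep '[0,0,0,-0.001,0, 0,0,0,-0.001,0, 0,0,0,0,0]'
```

```text
time: 37.1
tool_pos: [0.6577, -0.1373, 0.0475]
tool_rot: [3.077, -0.049, 1.68]
contact_force: [-1.9, -0.8, -1.7]
opening: 0.0639
```

```bash
python3 -m creep '[0,0,0,-0.001,0, 0,0,0,0,0, 0.74,0,0,0,0, 0.8,0,0,0,0, 0.9,0,0,0,0, 1,0,0,0,0, 1,0,0,0,0, 1,0,0,0.02,0, 1,0,0,0.04,0, 1,0,0,0.05,0, 1,0,0,0.05,0, 1,0,0,0.03,0]'
```

```text
time: 38.6
tool_pos: [0.6566, -0.1369, 0.2462]
tool_rot: [3.076, -0.048, 1.68]
contact_force: [0.7, 0.3, -0.8]
opening: 0.0913
```

```bash
python3 -m creep '[1,0,-0.03,0.02,0, 1,0,-0.04,0,0, 1,0,0,0,0]'; python3 - <<'E'
from h import *
snap('scene','s16.png');snap('top','t16.png');c=snap('wrist','w16.png'); print(telemetry.observe()['tool_pos'],telemetry.observe()['tool_rot'])
E
```

```text
time: 38.98
tool_pos: [0.6574, -0.2082, 0.2772]
tool_rot: [3.065, -0.042, 1.682]
contact_force: [-0.3, -0.1, 0.1]
opening: 0.0918
[ 0.65778835 -0.20478871  0.27662098] [ 3.065205   -0.04314767  1.68520054]
```

View pics/w16.png

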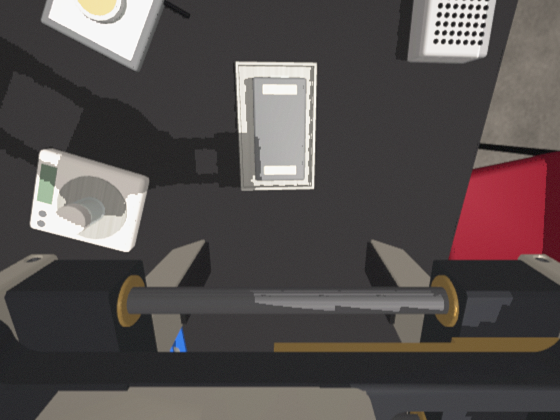

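View pics/s16.png

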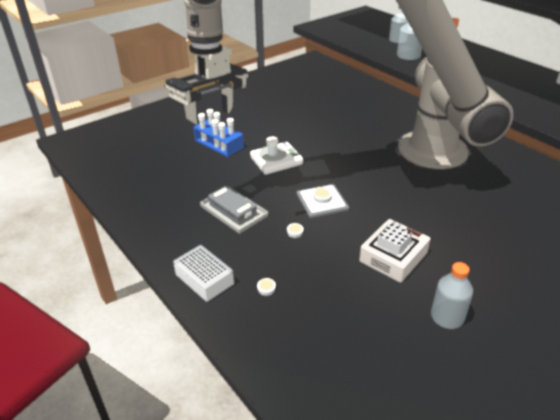

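View pics/t16.png

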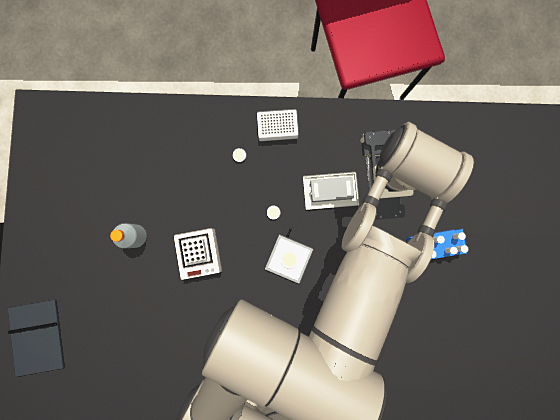

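```bash
python3 - <<'E'
from h import *
c=dict(np.load('pics/w16.png.npz'))
def q(P,z):
    Q=np.array([ray(c,u,v,z)[:2] for u,v in P]); return Q.mean(0).round(4),np.linalg.norm(Q-np.roll(Q,-1,0),axis=1).round(3)
print('tray',q([(235,62),(317,62),(314.5,188),(241,190)],.013)); print('box',q([(253,79),(307,77.5),(305,180),(254,182)],.037))
a=cv2.imread('pics/scene0.png');b=cv2.imread('pics/s16.png')
for n,s in [('bottle',np.s_[255:335,425:480]),('rack',np.s_[130:158,190:250])]: print(n,np.abs(a[s].astype(int)-b[s]).mean())
cv2.imwrite('pics/s16c.png',cv2.resize(b[125:285,195:435],None,fx=3.3,fy=3.3,interpolation=cv2.INTER_CUBIC))
E
```

```text
tray (array([ 0.6574, -0.1359]), array([0.101, 0.16 , 0.101, 0.16 ]))
box (array([ 0.6598, -0.1386]), array([0.064, 0.123, 0.066, 0.122]))
bottle 1.2237878787878789
rack 1.2053571428571428
```

View pics/s16c.png

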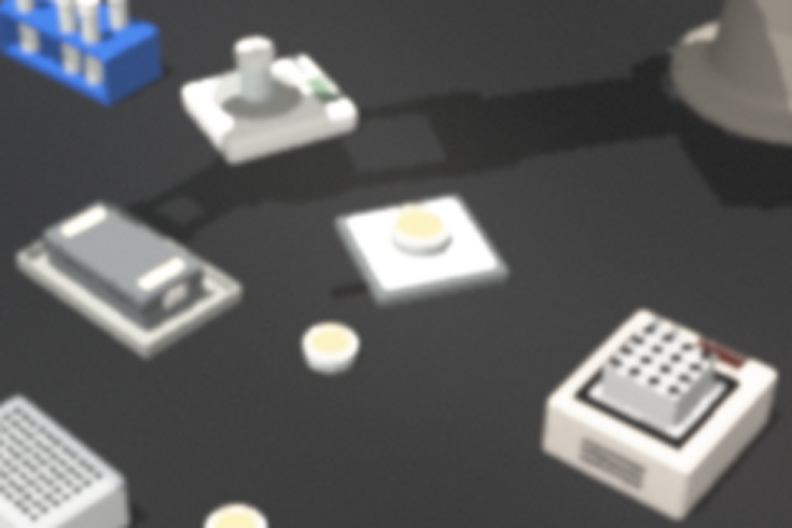

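```bash
python3 -m creep '[1,0,0,0,0, 1,0,0,0,0]'; python3 -c "
from cell import workorder; print(workorder.hand_in())"
```

```text
time: 39.38
tool_pos: [0.6578, -0.2027, 0.2767]
tool_rot: [3.066, -0.044, 1.687]
contact_force: [-0.5, 0.6, 1.0]
opening: 0.0915
the job is handed in; nothing more can be done
None
```

I took the stack apart and set all four things at their stations, then handed the job in at 39.4 s of the 128 s allowed. Hand-in reports no verdict, so the figures below are from my own camera checks.

| Thing | Station | Offset from centre | Limit |
|---|---|---|---|
| Jar | Balance pan | about 2 mm | 15 mm |
| Dish | Light pad | about 2 mm | 15 mm |
| Tube block | Heater well | about 1 mm, looks squared up and flat | 15 mm |
| Slide box | Tray floor | about 4 mm, inside the walls | 23 mm |

- **At the end:** all four look upright in the last scene picture. The gripper is open, about 0.25 m above the bench and clear of everything.
- **Bystanders:** the bottle and the tube rack look the same in the scene pictures from before and after.
- **Tool tilt:** the tool slowly drifted to about 0.08 rad off vertical, and the moves have no way to correct that. The pieces were held slightly tilted in the air and settled flat when released.
- **Disagreement:** the first top and scene views put the pan centre about 6 mm apart. I placed the jar by a closer wrist view that lay between them.

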